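# Pack the new compressor spares, leave the burnt ones

### The arm

A 6-joint arm with a two-finger parallel gripper is mounted at the origin on the work surface. World frame = base frame: x ahead of the robot, y to its left, z up, the work surface at z = 0. Lengths are in m, angles in rad, forces in N, time in s.
With the tool pointing down it reaches from about 0.25 to 0.775 m from the base axis. Payload 4 kg.
Tool frame: the origin (TCP) lies at the very end of the fingers, on their centre line; the grasp point (between the pads) lies 19 mm behind it (ctrl.hold_point_z is the distance from the TCP to the grasp point, in m); z points along the fingers, y is the line along which they close (so a half turn about z gives the same grasp; the last joint's range is limited). The gripper opens to 94 mm and grips with 3 to 60 N. Pads are 16 mm wide; open, the fingers measure 119 mm over their backs; the gripper's body (75 mm by 177 mm) begins 78 mm behind the grasp point.
Start: joints at [-1.392, 0.087, 1.371, -0, 1.684, -0.103], TCP at [0.153, -0.528, 0.206] pointing down, gripper open.
Joint ranges: [-3.1, 3.1], [-0.76, 2.03], [0.27, 2.55], [-1.08, 4.22], [0.17, 2.65], [-2.57, 2.57]. Speed limits (rad/s): [2.79, 2.79, 3.14, 3.14, 3.14, 3.14].

### API

Orientations are given as a unit quaternion [x, y, z, w].
In Python, from rig import ctrl, optics gives the robot as it stands. The module is installed in compiled form; this text tells all that it offers.
- The arm moves only by the shell command python3 -m inch [OPENING], which reads ROWS from standard input. ROWS is a JSON list of rows, 1 to 5 of them, each an object with the fields d (a list: dx, dy, dz in m), turn_vec (a list: a rotation vector rx, ry, rz in rad); a field left out counts as zero; each row is the pose to reach, as a shift and turn from the pose commanded when the command began, along the tool's axes at that moment; what a row does not reach only later rows make up. A row lasts 1/10 s, in which the tool goes at most 0.05 m and 0.15 rad, less where a joint would pass 70% of its speed; a pose out of reach is approached as far as the arm can. OPENING is the opening from 0.0 (shut) to 1.0 (fully open), set as the command begins (- or left out keeps the last). The fingers move at their own pace and stop on an object; the grip force is fixed at half the most. Time passes only in rows, so rows that do not move let the fingers close. It prints the time, the measured TCP pose, the force, the opening and the grip force at its end. Input that does not fit is refused with a message, and nothing moves.
- ctrl.get_state(): the state, without advancing time (a new reading comes with each control period).
- optics.grab_frame(name): name is "scene" or "top" or "wrist"; returns a dict with "img" (480x640x3 uint8, red, green, blue), "fovy" (degrees; the focal length in pixels is half the picture's height over the tangent of half this angle, whatever the lens; pixels are square), "cx", "cy" (the principal point, pixels), "view" (4x4, takes a point from world to camera coordinates). Camera axes: x right, y down, z forward; pixel columns grow to the right and rows downward; lengths in m; the calibration is good to about 2 mm. A picture is of the moment at which its call begins. There is no depth.
- ctrl.hand_in(): hands the job in; it is judged then, once.
The state is a dict: "clock": time; "joint_pos": joint angles; "joint_velocities": joint speeds; "joint_torque": joint torques, N m; "tool_pos": TCP position; "eef_rot": TCP orientation; "ft_force": force on the tool from outside, world axes, zero at the start; "torque": the same for the moment, N m; "grip_width": opening from 0.0 (shut) to 1.0 (fully open); "gripper_force": force on a finger pad.
Only numpy, scipy, OpenCV 4.12 (cv2) and the standard library are available. Lean on these libraries where they do the work, as an engineer would, in place of code of your own. Each camera call takes 0.05 s, during which the arm holds its last target. There are 200 camera calls.

### The job

Pack the four new refrigeration spares into the caddy: the copper filter drier into the green compartment, the white round capacitor into the blue one, the white relay block into the yellow one and the brass valve into the red one. Set each one down (do not drop it) so that it rests right way up and flat on the floor of its compartment, then let go. Leave the old blackened drier and the old brown capacitor standing where they are.

Things in the scene. Friction and masses are not known exactly. Their poses are not given: they have to be found in the camera images.
- drier: new filter drier, bright copper: body 25 mm thick, 48 mm long, tapering to an 8 mm stub tube at each end, 104 mm over all along its x, on a flat steel clip. Origin: centre of the underside, z up; tube axis 14.5 mm above it, top 27 mm. Grip it across the thick middle, along its y. About 120 g, on a 3 mm grey rubber mat beside the caddy.
- old_drier: old filter drier, same shape but burnt black all over; it must stay where it is. body 25 mm thick, 48 mm long, tapering to an 8 mm stub tube at each end, 104 mm over all along its x, on a flat steel clip. Origin: centre of the underside, z up; tube axis 14.5 mm above it, top 27 mm.
- capacitor: new capacitor, white can with an aluminium band and top: upright cylinder, diameter 36 mm, 48 mm high to its flat top plus two 6 mm steel tabs (54 mm in all). Origin: centre of its underside, z up. 80 g, on the same mat.
- old_capacitor: old capacitor, same shape but scorched brown with a dark top; it must stay where it is. upright cylinder, diameter 36 mm, 48 mm high to its flat top plus two 6 mm steel tabs (54 mm in all). Origin: centre of its underside, z up. The parts stand in two rows of three, 95 mm or more between centres, with small loose fittings (under 25 mm high) between the rows.
- relay: new start relay, a white plastic block 46 mm (x) by 32 mm (y): 22 mm high, with a raised part up to 30 mm high over x from -23 to +3 mm and three short brass tabs on the lower step. Origin: centre of its underside, z up. Grip it along its y (32 mm). 60 g, on the same mat.
- valve: new brass valve, a block 30 mm (x) by 24 mm (y) by 24 mm high with an 18 mm round port at each end, 64 mm long over all along its x, and a round steel stem 16 mm wide on top, up to 32 mm. Origin: centre of its underside, z up. Grip the block along its y (24 mm). 160 g, on the same mat.
- bin_green: green compartment of the caddy: fixed open plastic box, outside 140 mm (x) by 110 mm (y) by 26 mm high, walls and floor 3 mm thick. Origin: centre of its underside; inner floor 3 mm, rim 26 mm above it. The four stand edge to edge, two by two and parallel, in a low black caddy (rim 22 mm above the bench).
- bin_blue: blue compartment of the caddy: fixed open plastic box, outside 140 mm (x) by 110 mm (y) by 26 mm high, walls and floor 3 mm thick. Origin: centre of its underside; inner floor 3 mm, rim 26 mm above it. The black caddy lies left or right on the bench, turned a little.
- bin_yellow: yellow compartment of the caddy: fixed open plastic box, outside 140 mm (x) by 110 mm (y) by 26 mm high, walls and floor 3 mm thick. Origin: centre of its underside; inner floor 3 mm, rim 26 mm above it. Which colour is where in the caddy changes.
- bin_red: red compartment of the caddy: fixed open plastic box, outside 140 mm (x) by 110 mm (y) by 26 mm high, walls and floor 3 mm thick. Origin: centre of its underside; inner floor 3 mm, rim 26 mm above it. Same height and heading as the other three.
There are look-alikes about, which are no part of the job. What is shaped like the capacitor but pink or turquoise is not meant. Leave any turquoise look-alike of the relay alone.

How it is judged:
At the end, for the whole second after the job is handed in: Drier in green, capacitor in blue, relay in yellow, valve in red: each within 58 mm (x) and 42 mm (y) of its compartment's centre, underside less than 8 mm above the compartment's underside, upright within 0.15 rad, at rest. Both old parts upright and within 20 mm of their start (x of drier in the frame of bin_green between -0.058 and 0.058 m and y of drier in the frame of bin_green between -0.042 and 0.042 m and z of drier in the frame of bin_green between -0.002 and 0.008 m and angle between each of drier, capacitor, relay, valve, old_drier, old_capacitor's own z axis and vertical below 0.15 rad and linear speed of each of drier, capacitor, relay, valve below 0.02 m/s and x of capacitor in the frame of bin_blue between -0.058 and 0.058 m and y of capacitor in the frame of bin_blue between -0.042 and 0.042 m and z of capacitor in the frame of bin_blue between -0.002 and 0.008 m and x of relay in the frame of bin_yellow between -0.058 and 0.058 m and y of relay in the frame of bin_yellow between -0.042 and 0.042 m and z of relay in the frame of bin_yellow between -0.002 and 0.008 m and x of valve in the frame of bin_red between -0.058 and 0.058 m and y of valve in the frame of bin_red between -0.042 and 0.042 m and z of valve in the frame of bin_red between -0.002 and 0.008 m and distance of each of old_drier, old_capacitor from where it was at the start of the episode below 0.02 m); the robot touches nothing.
It fails at once if a spare is dropped or thrown into its compartment (over 0.8 m/s within 60 mm of its centre and 60 mm above it) ((linear speed of drier above 0.8 m/s and horizontal distance between drier and bin_green below 0.06 m and z of drier in the frame of bin_green below 0.06 m) or (linear speed of capacitor above 0.8 m/s and horizontal distance between capacitor and bin_blue below 0.06 m and z of capacitor in the frame of bin_blue below 0.06 m) or (linear speed of relay above 0.8 m/s and horizontal distance between relay and bin_yellow below 0.06 m and z of relay in the frame of bin_yellow below 0.06 m) or (linear speed of valve above 0.8 m/s and horizontal distance between valve and bin_red below 0.06 m and z of valve in the frame of bin_red below 0.06 m)).
It fails at once if an old part is moved more than 20 mm (distance of any of old_drier, old_capacitor from where it was at the start of the episode above 0.02 m).
It also fails if it takes over 122 s, if anything falls off the work surface, if the arm or the gripper's body presses on something with over 40 N, if the wrist force passes 120 N, or if a joint passes its speed limit or range.

## Working session

There is one attempt and no reset: what is moved stays moved. The work goes in short steps, Python scripts to look and compute and a shell command to move; the robot and the scene stay as the last step left them, time stands still between calls to the robot, and variables do not carry over. Pictures are saved under pics/ and viewed, at most 14 in all, crops included, and the job is handed in when it is done.

```bash
mkdir -p pics
cat > h.py <<'E'
import numpy as np, cv2
from scipy.spatial.transform import Rotation as R
from rig import ctrl, optics
def grab(n,save=None):
    f=optics.grab_frame(n)
    if save: cv2.imwrite('pics/'+save,f['img'][:,:,::-1]); np.savez('pics/'+save+'.npz',img=f['img'],fovy=f['fovy'],cx=f['cx'],cy=f['cy'],view=f['view'])
    return f
def load(s): return dict(np.load('pics/'+s+'.npz'))
def px2w(f,u,v,z):
    fl=240/np.tan(np.radians(float(f['fovy']))/2); V=np.array(f['view'])
    d=V[:3,:3].T@np.array([(u-f['cx'])/fl,(v-f['cy'])/fl,1]); c=-V[:3,:3].T@V[:3,3]
    return c+d*(z-c[2])/d[2]
def w2px(f,p):
    fl=240/np.tan(np.radians(float(f['fovy']))/2); V=np.array(f['view']); q=V[:3,:3]@np.array(p)+V[:3,3]
    return np.array([f['cx']+fl*q[0]/q[2],f['cy']+fl*q[1]/q[2]])
def crop(s,u0,v0,u1,v1,k,out):
    cv2.imwrite('pics/'+out,cv2.resize(load(s)['img'][v0:v1,u0:u1,::-1],None,fx=k,fy=k,interpolation=cv2.INTER_CUBIC))
def tool(target,yaw):  # shift in tool axes and rz to tool y at heading yaw (mod pi)
    s=ctrl.get_state(); r=R.from_quat(s['eef_rot']); d=r.inv().apply(np.array(target)-s['tool_pos'])
    y=r.apply([0,1,0]); a=(yaw-np.arctan2(y[1],y[0])+np.pi/2)%np.pi-np.pi/2
    print('pos',np.round(s['tool_pos'],4),'shift',np.round(d,4),'rz(tool, z down)',round(-a,3),'alt',round(-a-np.sign(-a)*np.pi,3),'j6',round(s['joint_pos'][5],2),'z',np.round(r.apply([0,0,1]),3))
E
python3 - <<'E'
from h import *
for n in ('top','scene','wrist'):
    f=grab(n,n+'0.png'); print(n,f['fovy'],f['cx'],f['cy'],np.round(f['view'],3).tolist())
print(ctrl.get_state(), ctrl.hold_point_z)
E
```

```text
top 56.610900145856434 321.5257265779481 239.0158966962523 [[-0.002, -1.0, 0.026, -0.064], [-0.994, -0.001, -0.109, 0.466], [0.109, -0.026, -0.994, 1.059], [0.0, 0.0, 0.0, 1.0]]
scene 50.74838119577243 320.2879337068913 242.55018822693393 [[0.683, 0.73, -0.005, -0.28], [0.624, -0.587, -0.516, -0.308], [-0.379, 0.349, -0.857, 1.194], [0.0, 0.0, 0.0, 1.0]]
wrist 62.199884435407334 318.5747913728395 231.51577922932603 [[0.278, -0.961, -0.003, -0.548], [-0.932, -0.27, 0.243, -0.025], [-0.234, -0.065, -0.97, 0.39], [0.0, 0.0, 0.0, 1.0]]
{'clock': 0.15, 'joint_pos': array([-1.39212261e+00,  8.78055414e-02,  1.37187048e+00,  2.47021174e-05,
        1.68359909e+00, -1.03082332e-01]), 'joint_velocities': array([-0.00162203, -0.00281296, -0.00532196, -0.00162264, -0.00062384,
       -0.00093233]), 'joint_torque': array([ 9.68285640e-04, -3.40643370e+01, -3.02792537e+01,  7.18139601e-02,
        3.05423769e-02, -1.09237174e-04]), 'tool_pos': array([ 0.15286381, -0.52790485,  0.20458053]), 'eef_rot': array([ 9.90092548e-01,  1.40413811e-01, -1.95222251e-05, -8.41089969e-04]), 'ft_force': array([-0.60542212, -0.36888341, -0.52554133]), 'torque': array([ 0.00813849, -0.0028873 ,  0.04130058]), 'gripper_force': 0.0, 'grip_width': 0.9978956325791747} 0.0188
```

View pics/top0.png

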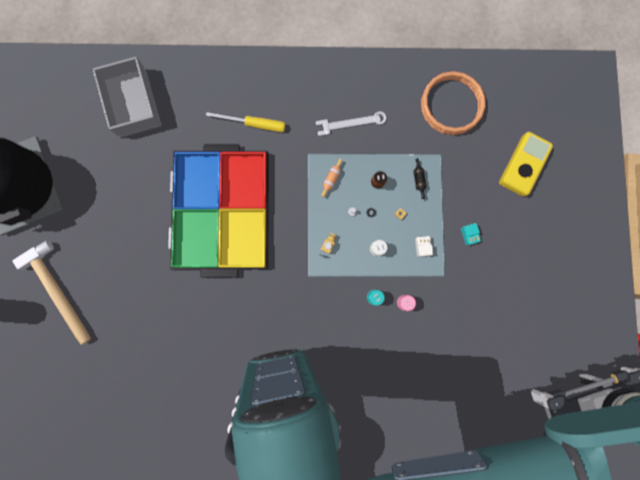

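View pics/scene0.png

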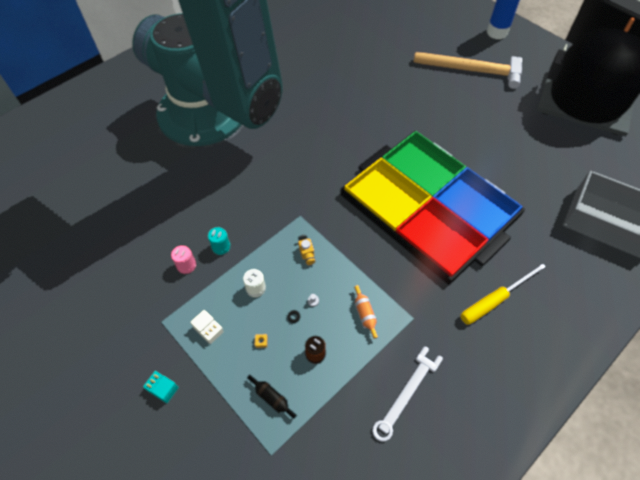

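The top view shows these parts, by pixel:

| Item | Pixel | Decision |
|---|---|---|
| Copper drier | (332,178) | Wanted |
| Black drier | (420,180) | Old, leave |
| White capacitor | (379,247) | Wanted |
| Brown capacitor | (379,180) | Old, leave |
| Turquoise and pink cylinders | (376,297), (406,302) | Look-alikes, leave |
| White relay | (425,246) | Wanted |
| Turquoise relay | (471,234) | Look-alike, leave |
| Brass valve | (328,244) | Wanted |
| Caddy: blue, red, green, yellow | (196,180), (243,180), (195,238), (242,238) | Compartments |

The wanted parts fit on colour and on standing on the mat. I'll confirm them in one enlarged crop.

Run:
```python
from h import *
crop('top0.png',302,148,450,278,5,'c1.png')
f=load('top0.png')
for n,u,v,z in [('drier',332,178,.018),('cap',379,247,.051),('relay',425,246,.03),('valve',328,244,.025),('oldcap',379,180,.05),('olddr',420,180,.018),('mat1',308,154,.003),('mat2',443,154,.003),('mat3',444,275,.003)]: print(n,px2w(f,u,v,z).round(4))
# bins by colour, rim centre
hsv=cv2.cvtColor(f['img'],cv2.COLOR_RGB2HSV)
for n,a,b in [('green',50,80),('blue',100,125),('yellow',22,32),('red',0,8)]:
    m=cv2.inRange(hsv,(a if n!='red' else 0,120,60),(b,255,255)); m[:140]=0;m[280:]=0;m[:,:165]=0;m[:,275:]=0
    if n=='red': m|=0
    ys,xs=np.nonzero(m); r=cv2.minAreaRect(np.c_[xs,ys].astype(np.float32)); print(n,r, [px2w(f,*p,.022).round(3).tolist() for p in cv2.boxPoints(r)], px2w(f,*r[0],.02).round(4))
```

```text
drier [ 0.6196 -0.0906  0.018 ]
cap [ 0.4439 -0.2003  0.051 ]
relay [ 0.4483 -0.3162  0.03  ]
valve [ 0.4535 -0.0798  0.025 ]
oldcap [ 0.6072 -0.2031  0.05  ]
olddr [ 0.6155 -0.3113  0.018 ]
mat1 [ 0.6853 -0.0306  0.003 ]
mat2 [ 0.6875 -0.3762  0.003 ]
mat3 [ 0.3786 -0.3688  0.003 ]
green ((194.5, 238.5), (57.0, 45.0), 90.0) [[0.537, 0.301, 0.022], [0.537, 0.192, 0.022], [0.398, 0.188, 0.022], [0.398, 0.296, 0.022]] [0.4672 0.2449 0.02  ]
blue ((195.85443115234375, 179.50643920898438), (45.28342056274414, 57.80862045288086), 1.0416266918182373) [[0.542, 0.299, 0.022], [0.687, 0.302, 0.022], [0.686, 0.19, 0.022], [0.54, 0.189, 0.022]] [0.6137 0.2458 0.02  ]
yellow ((241.5, 238.0), (58.0, 47.0), 90.0) [[0.54, 0.189, 0.022], [0.54, 0.075, 0.022], [0.398, 0.073, 0.022], [0.398, 0.186, 0.022]] [0.4685 0.1311 0.02  ]
red ((243.3605499267578, 179.3100128173828), (45.724849700927734, 56.598114013671875), 1.023030161857605) [[0.544, 0.185, 0.022], [0.687, 0.185, 0.022], [0.685, 0.072, 0.022], [0.542, 0.073, 0.022]] [0.6147 0.1291 0.02  ]
```

View pics/c1.png

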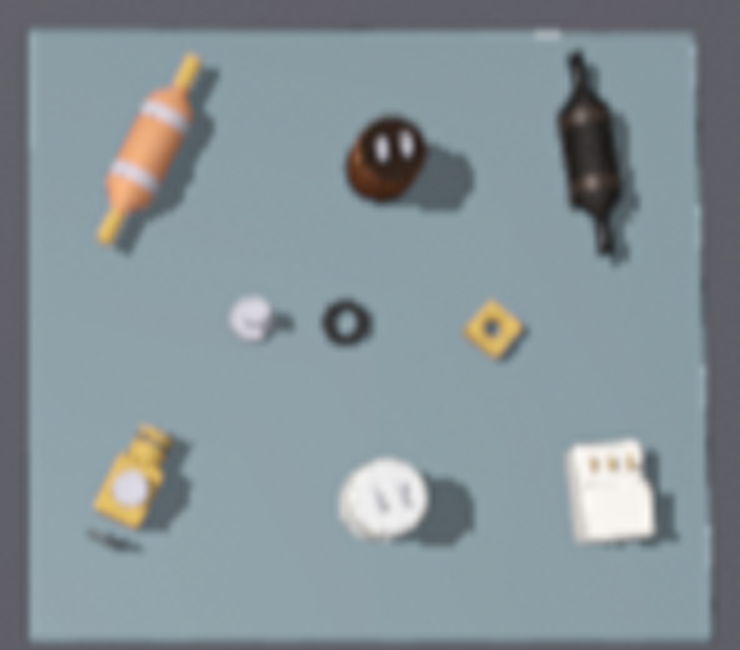

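The crop confirms the targets. The copper drier is at top left, the white capacitor at bottom centre, the white relay at bottom right with its tabs toward +x, and the brass valve at bottom left with its stem at crop (130,488). Next I'll work out the headings and positions.

Run:
```python
from h import *
f=load('top0.png')
P=lambda u,v,z: px2w(f,302+u/5-.4,148+v/5-.4,z)
def seg(n,a,b,z):
    p,q=P(*a,z),P(*b,z); d=p-q; print(n,'mid',((p+q)/2).round(4),'len',np.linalg.norm(d).round(4),'yaw',np.arctan2(d[1],d[0]).round(3))
seg('drier',(192,60),(105,238),.0175)
seg('drierbands',(165,112),(134,174),.025)
seg('valve',(156,430),(112,543),.015)
print('stem',P(130,488,.035)); print('cap',P(391,494,.051))
seg('relay tabs/top',(637,445),(655,538),.03)
seg('relay left',(570,452),(579,542),.01)
seg('relay bottom',(580,541),(655,537),.033)
seg('capTabs',(381,500),(410,492),.055)
tool([.448,-.314,.15],0+np.pi/2)
```

```text
drier mid [ 0.6215 -0.089   0.0175] len 0.101 yaw -0.449
drierbands mid [ 0.6224 -0.089   0.025 ] len 0.0351 yaw -0.458
valve mid [ 0.4524 -0.0812  0.015 ] len 0.06 yaw -0.373
stem [ 0.44961269 -0.07840802  0.035     ]
cap [ 0.44529931 -0.20228158  0.051     ]
relay tabs/top mid [ 0.4486 -0.3305  0.03  ] len 0.0462 yaw 0.164
relay left mid [ 0.4478 -0.3002  0.01  ] len 0.045 yaw 0.075
relay bottom mid [ 0.4251 -0.3151  0.033 ] len 0.0367 yaw 1.624
capTabs mid [ 0.444  -0.2038  0.055 ] len 0.0144 yaw 1.84
pos [ 0.1529 -0.5279  0.2046] shift [ 0.343  -0.1233  0.0549] rz(tool, z down) 0.282 alt -2.86 j6 -0.1 z [-0.     0.002 -1.   ]
```

```bash
R1='' ; echo '[{"d":[0.17,-0.06,0]},{"d":[0.17,-0.06,0]},{"d":[0.17,-0.06,0]},{"d":[0.17,-0.06,0]}]' | python3 -m inch 0.7; echo '[{"d":[0.173,-0.063,0.045],"turn_vec":[0,0,0.18]},{"d":[0.173,-0.063,0.045],"turn_vec":[0,0,0.18]},{"d":[0.173,-0.063,0.045],"turn_vec":[0,0,0.18]},{"d":[0.173,-0.063,0.045],"turn_vec":[0,0,0.18]},{"d":[0.173,-0.063,0.045],"turn_vec":[0,0,0.18]}]' | python3 -m inch
python3 - <<'E'
from h import *
f=grab('wrist','w1.png'); tool([.4486,-.315,.012],np.pi/2+.1)
for p in ([.4486,-.315,.015],[.4453,-.202,.05]): print(w2px(f,p))
E
```

```text
clock: 0.55
tool_pos: [0.3016, -0.4212, 0.2052]
eef_rot: [0.99, 0.141, 0.0, -0.0]
ft_force: [-1.1, -0.7, 1.4]
grip_width: 0.709
gripper_force: 0.0
clock: 1.05
tool_pos: [0.4507, -0.3104, 0.1578]
eef_rot: [0.999, 0.054, -0.001, -0.002]
ft_force: [-0.3, -0.8, 1.1]
grip_width: 0.698
gripper_force: 0.0
pos [ 0.4491 -0.3125  0.1588] shift [-0.0004  0.0027  0.1468] rz(tool, z down) 0.006 alt -3.135 j6 0.75 z [-0.003  0.002 -1.   ]
[326.1511879  221.64399385]
[174.09945254 220.06873446]
```

View pics/w1.png

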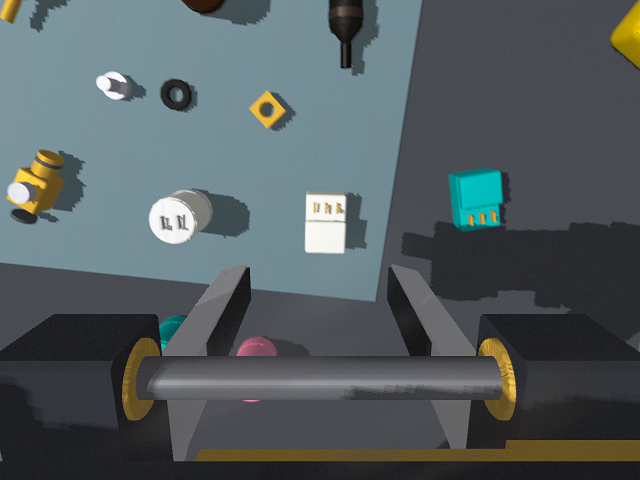

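The wrist picture shows the relay at (326,222), square to the fingers and where I predicted it. The capacitor's top is at (174,218), also as predicted, so I'll lower and grip the relay.

```bash
echo '[{"d":[0,0.0025,0.05]},{"d":[0,0.0025,0.1]},{"d":[0,0.0025,0.13]},{"d":[0,0.0025,0.15]},{"d":[0,0.0025,0.15]}]' | python3 -m inch; echo '[{},{},{},{},{}]' | python3 -m inch 0
python3 -c "
from h import *
tool([.4685,.131,.12],np.pi/2+.01)"
```

```text
clock: 1.6
tool_pos: [0.4451, -0.3165, 0.0069]
eef_rot: [0.999, 0.05, -0.003, -0.002]
ft_force: [0.1, 0.1, -0.0]
grip_width: 0.701
gripper_force: 0.0
clock: 2.1
tool_pos: [0.449, -0.3177, 0.0116]
eef_rot: [0.999, 0.051, 0.001, 0.001]
ft_force: [-0.2, 1.4, 2.7]
grip_width: 0.338
gripper_force: 30.0
pos [ 0.449  -0.3177  0.0116] shift [ 0.0652 -0.4442 -0.109 ] rz(tool, z down) 0.092 alt -3.05 j6 0.75 z [ 0.001 -0.001 -1.   ]
```

```bash
echo '[{"d":[0,0,-0.03]},{"d":[0,0,-0.07]},{"d":[0.01,-0.04,-0.11]},{"d":[0.02,-0.08,-0.11]},{"d":[0.03,-0.12,-0.11]}]' | python3 -m inch; echo '[{"d":[0.007,-0.05,0]},{"d":[0.014,-0.1,0]},{"d":[0.02,-0.15,0]},{"d":[0.02,-0.2,0]},{"d":[0.02,-0.24,0]}]' | python3 -m inch ; echo '[{"d":[0.01,-0.04,0],"turn_vec":[0,0,0.05]},{"d":[0.015,-0.07,0],"turn_vec":[0,0,0.09]},{"d":[0.015,-0.083,0],"turn_vec":[0,0,0.09]},{"d":[0.015,-0.083,0],"turn_vec":[0,0,0.09]}]' | python3 -m inch
python3 -c "
from h import *
tool([.4685,.131,.02],np.pi/2+.01)"
```

```text
clock: 2.6
tool_pos: [0.4675, -0.1942, 0.1232]
eef_rot: [0.999, 0.05, 0.002, 0.001]
ft_force: [1.0, -0.0, -0.8]
grip_width: 0.336
gripper_force: 30.0
clock: 3.1
tool_pos: [0.461, 0.0485, 0.1206]
eef_rot: [0.999, 0.052, 0.0, -0.0]
ft_force: [0.7, -0.2, -1.3]
grip_width: 0.337
gripper_force: 30.0
clock: 3.5
tool_pos: [0.4677, 0.1311, 0.1204]
eef_rot: [1.0, 0.008, -0.0, 0.0]
ft_force: [-0.0, -0.4, -0.2]
grip_width: 0.338
gripper_force: 30.0
pos [0.4677 0.1311 0.1204] shift [0.0008 0.     0.1004] rz(tool, z down) 0.005 alt -3.136 j6 1.71 z [-0. -0. -1.]
```

```bash
echo '[{"d":[0,0,0.04]},{"d":[0,0,0.07]},{"d":[0,0,0.09]},{"d":[0,0,0.09]},{"d":[0,0,0.09]}]' | python3 -m inch; echo '[{"d":[0,0,0.004]},{"d":[0,0,0.008]},{"d":[0,0,0.008]},{"d":[0,0,0.008]}]' | python3 -m inch;  echo '[{"d":[0,0,0.003]},{"d":[0,0,0.004]},{"d":[0,0,0.004]}]' | python3 -m inch
```

```text
clock: 4.0
tool_pos: [0.4683, 0.1288, 0.0307]
eef_rot: [1.0, 0.005, -0.0, 0.0]
ft_force: [0.5, -1.0, -0.9]
grip_width: 0.337
gripper_force: 30.0
clock: 4.4
tool_pos: [0.4684, 0.13, 0.0228]
eef_rot: [1.0, 0.006, 0.0, 0.0]
ft_force: [-0.1, 0.7, -0.8]
grip_width: 0.339
gripper_force: 30.0
clock: 4.7
tool_pos: [0.4678, 0.1301, 0.0182]
eef_rot: [1.0, 0.006, -0.0, 0.0]
ft_force: [-0.7, 0.1, -0.2]
grip_width: 0.34
gripper_force: 30.0
```

```bash
echo '[{"d":[0,0,0.001]},{"d":[0,0,0.002]},{"d":[0,0,0.002]}]' | python3 -m inch;  echo '[{"d":[0,0,0.001]},{"d":[0,0,0.002]},{"d":[0,0,0.002]}]' | python3 -m inch; echo '[{"d":[0,0,0.001]},{"d":[0,0,0.0015]},{"d":[0,0,0.0015]}]' | python3 -m inch
```

```text
clock: 5.0
tool_pos: [0.4682, 0.1301, 0.0166]
eef_rot: [1.0, 0.006, 0.0, 0.0]
ft_force: [-0.9, -0.3, -0.1]
grip_width: 0.34
gripper_force: 30.0
clock: 5.3
tool_pos: [0.4683, 0.1301, 0.0165]
eef_rot: [1.0, 0.006, 0.0, 0.0]
ft_force: [-4.2, -1.0, 9.8]
grip_width: 0.339
gripper_force: 30.0
clock: 5.6
tool_pos: [0.4683, 0.1301, 0.0165]
eef_rot: [1.0, 0.006, 0.0, 0.0]
ft_force: [-8.2, -0.6, 17.6]
grip_width: 0.337
gripper_force: 30.0
```

The relay is down: force rose at TCP z 0.0165, so the compartment floor is at about z 0.008. I'll back off, let go and go up.

```bash
echo '[{"d":[0,0,-0.002]},{"d":[0,0,-0.003]}]' | python3 -m inch; echo '[{},{},{},{}]' | python3 -m inch 0.6;  echo '[{"d":[0,0,-0.02]},{"d":[0,0,-0.06]},{"d":[0,0,-0.10]},{"d":[0,0,-0.13]},{"d":[0,0,-0.13]}]' | python3 -m inch
python3 -c "
from h import *
f=grab('wrist','w2.png')
tool([.4453,-.2023,.15],np.pi/2+.01)"
```

```text
clock: 5.8
tool_pos: [0.4687, 0.1301, 0.0166]
eef_rot: [1.0, 0.006, 0.001, -0.0]
ft_force: [1.0, 0.2, 0.9]
grip_width: 0.338
gripper_force: 30.0
clock: 6.2
tool_pos: [0.4679, 0.13, 0.0155]
eef_rot: [1.0, 0.006, -0.0, 0.0]
ft_force: [0.1, -0.8, -0.3]
grip_width: 0.596
gripper_force: 0.0
clock: 6.7
tool_pos: [0.4713, 0.1305, 0.1514]
eef_rot: [1.0, 0.006, 0.005, -0.001]
ft_force: [0.6, 0.4, -0.7]
grip_width: 0.6
gripper_force: 0.0
pos [0.4697 0.1303 0.1484] shift [-0.0283  0.3323 -0.002 ] rz(tool, z down) 0.002 alt -3.14 j6 1.71 z [ 0.005  0.001 -1.   ]
```

View pics/w2.png

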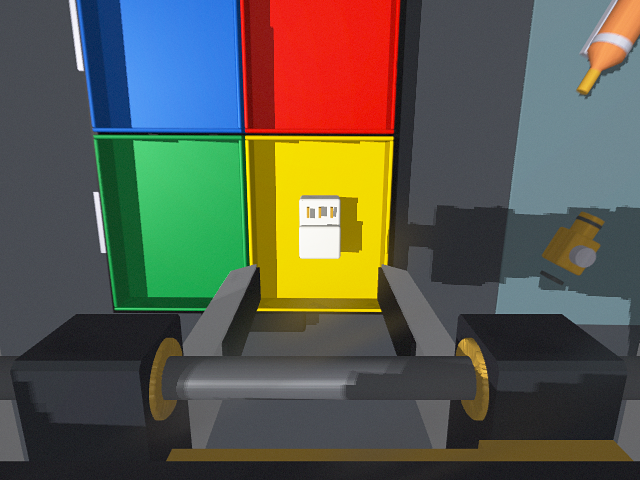

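The relay sits flat at (320,227) in the yellow compartment, and the caddy is square to the world axes. Next is the capacitor.

```bash
echo '[{"d":[-0.005,0.05,0]},{"d":[-0.01,0.1,0]},{"d":[-0.018,0.15,0]},{"d":[-0.024,0.2,0]},{"d":[-0.028,0.24,0]}]' | python3 -m inch 0.7; echo '[{"d":[0,0.045,0]},{"d":[0,0.08,0.02]},{"d":[0,0.092,0.04]},{"d":[0,0.092,0.05]},{"d":[0,0.092,0.05]}]' | python3 -m inch
python3 -c "
from h import *
f=grab('wrist','w3.png'); print(w2px(f,[.4453,-.2023,.051]))
tool([.4453,-.2023,.02],np.pi/2+.01)"
```

```text
clock: 7.25
tool_pos: [0.4411, -0.112, 0.1436]
eef_rot: [1.0, 0.006, -0.002, -0.001]
ft_force: [0.5, 0.5, -0.1]
grip_width: 0.701
gripper_force: 0.0
clock: 7.75
tool_pos: [0.4419, -0.2007, 0.0924]
eef_rot: [1.0, 0.006, -0.003, -0.002]
ft_force: [-0.9, 0.1, -0.1]
grip_width: 0.7
gripper_force: 0.0
[323.51492948 249.9906145 ]
pos [ 0.443  -0.2009  0.0942] shift [0.0026 0.0016 0.0741] rz(tool, z down) 0.002 alt -3.139 j6 1.02 z [-0.003  0.002 -1.   ]
```

View pics/w3.png

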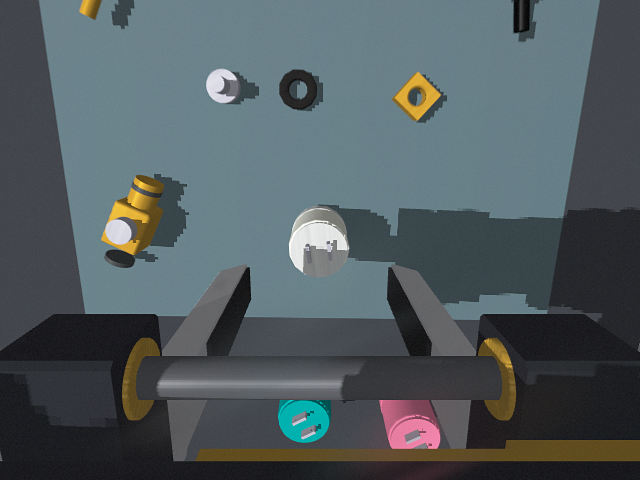

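The capacitor's top is at (319,247), within about 1 mm of the prediction, so I'll lower and grip it. The turquoise and pink caps at the bottom edge are clear of the fingers.

```bash
echo '[{"d":[0.0025,0.001,0.03]},{"d":[0.0025,0.001,0.055]},{"d":[0.0025,0.001,0.074]},{"d":[0.0025,0.001,0.074]},{"d":[0.0025,0.001,0.074]}]' | python3 -m inch; echo '[{},{},{},{},{}]' | python3 -m inch 0
python3 -c "
from h import *
tool([.614,.246,.13],np.pi/2+.01)"
```

```text
clock: 8.3
tool_pos: [0.4473, -0.2026, 0.023]
eef_rot: [1.0, 0.007, 0.001, 0.0]
ft_force: [0.4, -0.6, -0.2]
grip_width: 0.7
gripper_force: 0.0
clock: 8.8
tool_pos: [0.4469, -0.2033, 0.0226]
eef_rot: [1.0, 0.006, 0.0, 0.0]
ft_force: [-0.4, -0.1, 2.1]
grip_width: 0.378
gripper_force: 30.0
pos [ 0.4469 -0.2033  0.0226] shift [ 0.1725 -0.4473 -0.1074] rz(tool, z down) 0.002 alt -3.14 j6 1.02 z [ 0.001 -0.    -1.   ]
```

```bash
echo '[{"d":[0,0,-0.04]},{"d":[0,0,-0.08]},{"d":[0.015,-0.03,-0.11]},{"d":[0.03,-0.07,-0.11]},{"d":[0.05,-0.115,-0.11]}]' | python3 -m inch; echo '[{"d":[0.018,-0.045,0]},{"d":[0.036,-0.09,0]},{"d":[0.054,-0.135,0]},{"d":[0.07,-0.18,0]},{"d":[0.09,-0.225,0]}]' | python3 -m inch ; echo '[{"d":[0.018,-0.045,0]},{"d":[0.03,-0.08,0]},{"d":[0.033,-0.107,0]},{"d":[0.033,-0.107,0]},{"d":[0.033,-0.107,0]}]' | python3 -m inch
python3 -c "
from h import *
tool([.614,.246,.0276],np.pi/2+.01)"
```

```text
clock: 9.3
tool_pos: [0.4961, -0.0876, 0.1336]
eef_rot: [1.0, 0.004, 0.002, 0.001]
ft_force: [0.4, -0.1, -0.6]
grip_width: 0.377
gripper_force: 30.0
clock: 9.8
tool_pos: [0.5825, 0.1401, 0.1316]
eef_rot: [1.0, 0.006, -0.0, 0.0]
ft_force: [0.4, -1.3, 0.0]
grip_width: 0.377
gripper_force: 30.0
clock: 10.3
tool_pos: [0.6139, 0.2457, 0.131]
eef_rot: [1.0, 0.006, -0.001, 0.001]
ft_force: [0.4, 0.0, -0.7]
grip_width: 0.375
gripper_force: 30.0
pos [0.6139 0.2457 0.131 ] shift [ 0.0003 -0.0004  0.1034] rz(tool, z down) 0.003 alt -3.139 j6 1.85 z [-0.001 -0.001 -1.   ]
```

```bash
echo '[{"d":[0,0,0.04]},{"d":[0,0,0.07]},{"d":[0,0,0.09]},{"d":[0,0,0.096]},{"d":[0,0,0.096]}]' | python3 -m inch; echo '[{"d":[0,0,0.002]},{"d":[0,0,0.004]},{"d":[0,0,0.005]},{"d":[0,0,0.006]},{"d":[0,0,0.006]}]' | python3 -m inch;  echo '[{"d":[0,0,0.001]},{"d":[0,0,0.0015]},{"d":[0,0,0.0015]}]' | python3 -m inch
```

```text
clock: 10.8
tool_pos: [0.6136, 0.2441, 0.035]
eef_rot: [1.0, 0.005, -0.001, 0.001]
ft_force: [1.0, 0.4, -0.6]
grip_width: 0.378
gripper_force: 30.0
clock: 11.3
tool_pos: [0.6143, 0.2458, 0.0302]
eef_rot: [1.0, 0.006, 0.0, 0.0]
ft_force: [0.0, 0.2, -1.4]
grip_width: 0.378
gripper_force: 30.0
clock: 11.6
tool_pos: [0.6141, 0.2458, 0.0283]
eef_rot: [1.0, 0.006, -0.0, 0.0]
ft_force: [0.6, 0.3, -0.1]
grip_width: 0.376
gripper_force: 30.0
```

```bash
echo '[{"d":[0,0,0.001]},{"d":[0,0,0.0015]},{"d":[0,0,0.0015]}]' | python3 -m inch; echo '[{"d":[0,0,0.0005]},{"d":[0,0,0.001]},{"d":[0,0,0.001]}]' | python3 -m inch
```

```text
clock: 11.9
tool_pos: [0.6144, 0.2458, 0.0276]
eef_rot: [1.0, 0.006, 0.0, -0.0]
ft_force: [-1.4, -0.1, 3.5]
grip_width: 0.377
gripper_force: 30.0
clock: 12.2
tool_pos: [0.6144, 0.2458, 0.0276]
eef_rot: [1.0, 0.006, 0.0, -0.0]
ft_force: [-2.3, -0.3, 7.2]
grip_width: 0.376
gripper_force: 30.0
```

The capacitor is down, with contact at z 0.0276 as predicted. I'll release it and go to hover over the valve.

```bash
echo '[{"d":[0,0,-0.001]},{"d":[0,0,-0.0015]}]' | python3 -m inch; echo '[{},{},{},{}]' | python3 -m inch 0.65;  echo '[{"d":[0,0,-0.02]},{"d":[0,0,-0.06]},{"d":[0,0,-0.10]},{"d":[0,0,-0.12]},{"d":[0,0,-0.12]}]' | python3 -m inch
python3 -c "
from h import *
f=grab('wrist','w4.png')
tool([.45,-.082,.12],np.pi/2-.4)"
```

```text
clock: 12.4
tool_pos: [0.6144, 0.2458, 0.0277]
eef_rot: [1.0, 0.006, 0.0, -0.0]
ft_force: [-0.3, -0.6, 1.1]
grip_width: 0.378
gripper_force: 30.0
clock: 12.8
tool_pos: [0.6142, 0.2457, 0.027]
eef_rot: [1.0, 0.006, -0.0, 0.0]
ft_force: [-1.0, -0.2, -0.7]
grip_width: 0.644
gripper_force: 0.0
clock: 13.3
tool_pos: [0.6166, 0.2465, 0.1527]
eef_rot: [1.0, 0.006, 0.005, -0.001]
ft_force: [0.7, 0.8, 0.9]
grip_width: 0.649
gripper_force: 0.0
pos [0.6153 0.2461 0.1494] shift [-0.1693  0.3262  0.0283] rz(tool, z down) 0.412 alt -2.73 j6 1.85 z [ 0.004  0.001 -1.   ]
```

```bash
echo '[{"d":[-0.022,0.043,0]},{"d":[-0.044,0.086,0]},{"d":[-0.066,0.129,0]},{"d":[-0.088,0.172,0]},{"d":[-0.11,0.212,0]}]' | python3 -m inch; echo '[{"d":[-0.022,0.043,0],"turn_vec":[0,0,0.12]},{"d":[-0.044,0.085,0.01],"turn_vec":[0,0,0.24]},{"d":[-0.06,0.112,0.025],"turn_vec":[0,0,0.36]},{"d":[-0.06,0.114,0.028],"turn_vec":[0,0,0.41]},{"d":[-0.06,0.114,0.028],"turn_vec":[0,0,0.41]}]' | python3 -m inch
python3 -c "
from h import *
f=grab('wrist','w5.png'); print(w2px(f,[.45,-.0784,.035]))
tool([.45,-.082,.01],np.pi/2-.4)"
```

```text
clock: 13.85
tool_pos: [0.5041, 0.0309, 0.1443]
eef_rot: [1.0, 0.006, -0.003, 0.0]
ft_force: [0.4, -1.4, 1.1]
grip_width: 0.65
gripper_force: 0.0
clock: 14.35
tool_pos: [0.4456, -0.0826, 0.1161]
eef_rot: [0.98, -0.199, -0.003, -0.0]
ft_force: [0.5, -0.8, -0.2]
grip_width: 0.652
gripper_force: 0.0
[311.45275489 233.49401921]
pos [ 0.4466 -0.0821  0.1171] shift [ 0.0036 -0.0014  0.107 ] rz(tool, z down) 0.002 alt -3.14 j6 1.66 z [-0.004  0.002 -1.   ]
```

View pics/w5.png

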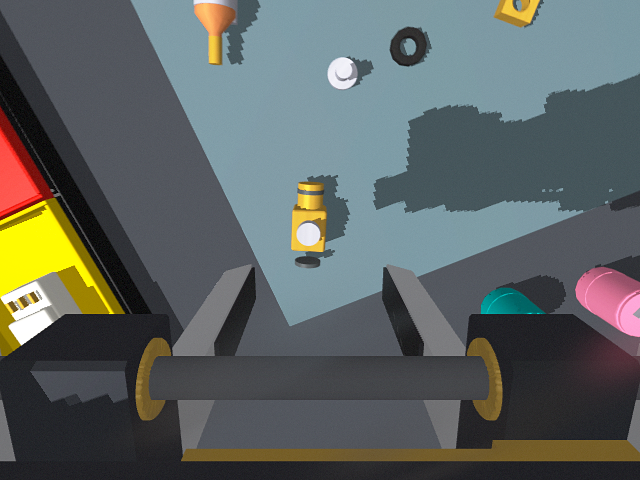

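```bash
python3 -c "
from h import *
f=load('w5.png'); p=px2w(f,308,233,.035); print(p)
a,b=px2w(f,291.5,251,.027),px2w(f,293.5,206,.027); c=px2w(f,326,251,.027); print(a,b,c,np.arctan2(*(b-a)[1::-1]),np.linalg.norm(b-a),np.linalg.norm(c-a),(b+c)/2)
tool([p[0],p[1],.008],np.pi/2-.4)"
```

```text
[ 0.45122206 -0.07639515  0.035     ]
[ 0.44189612 -0.05952721  0.027     ] [ 0.47071212 -0.07380354  0.027     ] [ 0.43245401 -0.08183532  0.027     ] -0.4599853141680126 0.03215860274383297 0.024224059411540117 [ 0.45158307 -0.07781943  0.027     ]
pos [ 0.4466 -0.0821  0.1171] shift [ 0.0026 -0.0071  0.109 ] rz(tool, z down) 0.002 alt -3.14 j6 1.66 z [-0.004  0.002 -1.   ]
```

```bash
echo '[{"d":[0.003,-0.0065,0.04],"turn_vec":[0,0,0.03]},{"d":[0.003,-0.0065,0.075],"turn_vec":[0,0,0.03]},{"d":[0.003,-0.0065,0.095],"turn_vec":[0,0,0.03]},{"d":[0.003,-0.0065,0.104],"turn_vec":[0,0,0.03]},{"d":[0.003,-0.0065,0.104],"turn_vec":[0,0,0.03]}]' | python3 -m inch; echo '[{"d":[0,0,0.003]},{"d":[0,0,0.005]},{"d":[0,0,0.005]},{"d":[0,0,0.005]}]' | python3 -m inch; echo '[{},{},{},{},{}]' | python3 -m inch 0
python3 -c "
from h import *
tool([.614,.129,.12],np.pi/2+.01)"
```

```text
clock: 14.9
tool_pos: [0.4525, -0.0765, 0.014]
eef_rot: [0.977, -0.212, -0.002, -0.0]
ft_force: [0.4, -0.1, -0.0]
grip_width: 0.651
gripper_force: 0.0
clock: 15.3
tool_pos: [0.4539, -0.0776, 0.0112]
eef_rot: [0.977, -0.212, 0.001, 0.0]
ft_force: [0.7, 0.7, -0.3]
grip_width: 0.651
gripper_force: 0.0
clock: 15.8
tool_pos: [0.4534, -0.0775, 0.0105]
eef_rot: [0.977, -0.212, 0.0, 0.0]
ft_force: [0.2, -0.8, -0.1]
grip_width: 0.261
gripper_force: 0.4
pos [ 0.4534 -0.0775  0.0105] shift [ 0.0604 -0.2546 -0.1096] rz(tool, z down) -0.438 alt 2.703 j6 1.71 z [-0. -0. -1.]
```

The grasp is a bit high: the hold point is at z 0.029 and the block's top is at 0.027. I'll reopen, go down 4 mm and close again.

```bash
echo '[{},{},{"d":[0,0,0.002]},{"d":[0,0,0.004]},{"d":[0,0,0.004]}]' | python3 -m inch 0.5; echo '[{},{},{},{},{}]' | python3 -m inch 0;echo '[{},{}]' | python3 -m inch
python3 -c "
from h import *
tool([.614,.129,.12],np.pi/2+.01)"
```

```text
clock: 16.3
tool_pos: [0.453, -0.0773, 0.006]
eef_rot: [0.977, -0.212, -0.0, 0.0]
ft_force: [0.0, -0.3, 1.0]
grip_width: 0.501
gripper_force: 0.0
clock: 16.8
tool_pos: [0.4535, -0.0775, 0.0066]
eef_rot: [0.977, -0.212, 0.0, 0.0]
ft_force: [-0.8, -0.4, 0.9]
grip_width: 0.259
gripper_force: 30.0
clock: 17.0
tool_pos: [0.4534, -0.0775, 0.0065]
eef_rot: [0.977, -0.212, 0.0, 0.0]
ft_force: [0.7, -0.8, 0.7]
grip_width: 0.255
gripper_force: 30.0
pos [ 0.4534 -0.0775  0.0065] shift [ 0.0604 -0.2545 -0.1135] rz(tool, z down) -0.438 alt 2.703 j6 1.71 z [ 0. -0. -1.]
```

```bash
echo '[{"d":[0,0,-0.03]},{"d":[0,0,-0.07]},{"d":[0,0,-0.11]},{"d":[0.01,-0.04,-0.113]},{"d":[0.02,-0.08,-0.113]}]' | python3 -m inch; echo '[{"d":[0.01,-0.045,0],"turn_vec":[0,0,-0.1]},{"d":[0.02,-0.09,0],"turn_vec":[0,0,-0.2]},{"d":[0.03,-0.135,0],"turn_vec":[0,0,-0.32]},{"d":[0.04,-0.1745,0],"turn_vec":[0,0,-0.438]},{"d":[0.04,-0.1745,0],"turn_vec":[0,0,-0.438]}]' | python3 -m inch;echo '[{},{}]' | python3 -m inch
python3 -c "
from h import *
tool([.614,.129,.0115],np.pi/2+.01)"
```

```text
clock: 17.5
tool_pos: [0.5065, -0.013, 0.1219]
eef_rot: [0.977, -0.214, 0.002, -0.0]
ft_force: [0.2, -0.9, -1.7]
grip_width: 0.255
gripper_force: 30.0
clock: 18.0
tool_pos: [0.6149, 0.1334, 0.1171]
eef_rot: [1.0, 0.008, -0.001, -0.001]
ft_force: [0.2, -1.0, -2.0]
grip_width: 0.251
gripper_force: 30.0
clock: 18.2
tool_pos: [0.6128, 0.1283, 0.1188]
eef_rot: [1.0, 0.004, -0.001, 0.0]
ft_force: [0.5, -1.0, -2.0]
grip_width: 0.254
gripper_force: 30.0
pos [0.6128 0.1283 0.1188] shift [ 0.0014 -0.0008  0.1073] rz(tool, z down) -0.002 alt 3.14 j6 1.68 z [-0.002 -0.001 -1.   ]
```

```bash
echo '[{"d":[0,0,0.04]},{"d":[0,0,0.07]},{"d":[0,0,0.09]},{"d":[0,0,0.099]},{"d":[0,0,0.099]}]' | python3 -m inch; echo '[{"d":[0,0,0.002]},{"d":[0,0,0.004]},{"d":[0,0,0.006]},{"d":[0,0,0.0065]},{"d":[0,0,0.0065]}]' | python3 -m inch;  echo '[{"d":[0,0,0.001]},{"d":[0,0,0.0015]},{"d":[0,0,0.0015]}]' | python3 -m inch
```

```text
clock: 18.7
tool_pos: [0.6122, 0.128, 0.0193]
eef_rot: [1.0, 0.004, -0.001, 0.0]
ft_force: [0.7, -0.2, -1.8]
grip_width: 0.253
gripper_force: 30.0
clock: 19.2
tool_pos: [0.6138, 0.1293, 0.0142]
eef_rot: [1.0, 0.005, 0.0, 0.0]
ft_force: [-0.1, 0.5, -1.9]
grip_width: 0.251
gripper_force: 30.0
clock: 19.5
tool_pos: [0.6136, 0.1292, 0.0123]
eef_rot: [1.0, 0.005, -0.0, 0.0]
ft_force: [0.3, -0.4, -2.3]
grip_width: 0.254
gripper_force: 30.0
```

```bash
echo '[{"d":[0,0,0.0005]},{"d":[0,0,0.001]},{"d":[0,0,0.001]}]' | python3 -m inch; echo '[{"d":[0,0,0.0005]},{"d":[0,0,0.001]},{"d":[0,0,0.001]}]' | python3 -m inch; echo '[{"d":[0,0,0.0005]},{"d":[0,0,0.001]},{"d":[0,0,0.001]}]' | python3 -m inch
```

```text
clock: 19.8
tool_pos: [0.6137, 0.1292, 0.0116]
eef_rot: [1.0, 0.005, 0.0, -0.0]
ft_force: [-0.8, -0.2, -2.0]
grip_width: 0.255
gripper_force: 30.0
clock: 20.1
tool_pos: [0.6138, 0.1292, 0.0116]
eef_rot: [1.0, 0.005, 0.0, 0.0]
ft_force: [-3.3, -0.2, 6.1]
grip_width: 0.254
gripper_force: 30.0
clock: 20.4
tool_pos: [0.6138, 0.1292, 0.0116]
eef_rot: [1.0, 0.005, 0.0, 0.0]
ft_force: [-4.2, -1.5, 9.2]
grip_width: 0.252
gripper_force: 30.0
```

The valve is on the floor, with contact at z 0.0116. I'll release it and look back from above.

```bash
echo '[{"d":[0,0,-0.001]},{"d":[0,0,-0.0015]}]' | python3 -m inch; echo '[{},{},{},{}]' | python3 -m inch 0.6;  echo '[{"d":[0,0,-0.02]},{"d":[0,0,-0.06]},{"d":[0,0,-0.10]},{"d":[0,0,-0.14]},{"d":[0,0,-0.14]}]' | python3 -m inch
python3 -c "
from h import *
f=grab('wrist','w6.png')
tool([.622,-.089,.12],np.pi/2-.455)"
```

```text
clock: 20.6
tool_pos: [0.6138, 0.1292, 0.0116]
eef_rot: [1.0, 0.005, 0.0, 0.0]
ft_force: [-3.0, -0.7, 3.0]
grip_width: 0.255
gripper_force: 30.0
clock: 21.0
tool_pos: [0.6136, 0.1292, 0.0104]
eef_rot: [1.0, 0.005, -0.0, 0.0]
ft_force: [-0.6, 0.3, -0.4]
grip_width: 0.56
gripper_force: 0.0
clock: 21.5
tool_pos: [0.6176, 0.1297, 0.1593]
eef_rot: [1.0, 0.005, 0.007, -0.001]
ft_force: [0.6, -0.1, 1.0]
grip_width: 0.599
gripper_force: 0.0
pos [0.616  0.1295 0.1555] shift [0.0035 0.2186 0.0354] rz(tool, z down) 0.465 alt -2.677 j6 1.68 z [ 0.009  0.001 -1.   ]
```

View pics/w6.png

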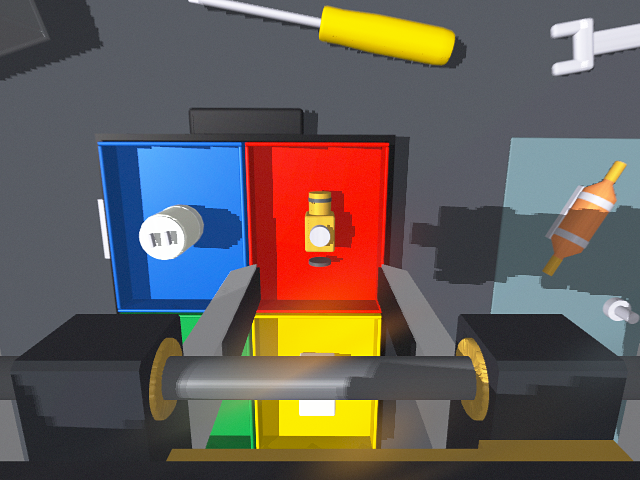

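The capacitor stands upright in blue at (160,240), and the valve is flat and centred in red at (319,235). The copper drier is at (590,215). I'll go to it.

```bash
echo '[{"d":[0,0.045,0],"turn_vec":[0,0,0.1]},{"d":[0,0.09,0],"turn_vec":[0,0,0.2]},{"d":[0.003,0.135,0.01],"turn_vec":[0,0,0.3]},{"d":[0.003,0.18,0.03],"turn_vec":[0,0,0.4]},{"d":[0.003,0.2185,0.04],"turn_vec":[0,0,0.465]}]' | python3 -m inch 0.65; echo '[{},{},{}]' | python3 -m inch
python3 -c "
from h import *
f=grab('wrist','w7.png'); print(w2px(f,[.622,-.089,.03]))
tool([.622,-.089,.01],np.pi/2-.455)"
```

```text
clock: 22.05
tool_pos: [0.6167, -0.0911, 0.1067]
eef_rot: [0.974, -0.228, -0.003, 0.0]
ft_force: [0.5, 0.1, -0.5]
grip_width: 0.648
gripper_force: 0.0
clock: 22.35
tool_pos: [0.6186, -0.0881, 0.1103]
eef_rot: [0.974, -0.225, -0.001, -0.0]
ft_force: [-0.2, 0.4, 0.6]
grip_width: 0.648
gripper_force: 0.0
[318.60993441 232.79667204]
pos [ 0.6189 -0.0878  0.1109] shift [ 0.0033 -0.0003  0.1009] rz(tool, z down) 0.002 alt -3.14 j6 1.79 z [-0.  0. -1.]
```

View pics/w7.png

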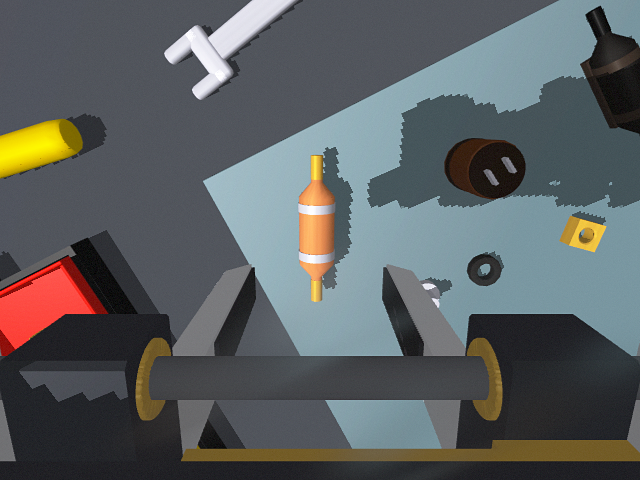

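The drier is at (317,230), where I predicted it, and its axis lines up with the fingers. The white fitting at (430,292) is about 80 mm to the side, which clears the fingers, so I'll lower and grip.

```bash
echo '[{"d":[0.003,-0.001,0.04]},{"d":[0.003,-0.001,0.075]},{"d":[0.003,-0.001,0.092]},{"d":[0.003,-0.001,0.097]},{"d":[0.003,-0.001,0.097]}]' | python3 -m inch; echo '[{"d":[0,0,0.003]},{"d":[0,0,0.005]},{"d":[0,0,0.0065]},{"d":[0,0,0.0065]},{"d":[0,0,0.0065]}]' | python3 -m inch;echo '[{},{}]' | python3 -m inch
```

```text
clock: 22.9
tool_pos: [0.6219, -0.0885, 0.0138]
eef_rot: [0.974, -0.225, -0.0, -0.0]
ft_force: [-1.2, 0.2, 0.1]
grip_width: 0.653
gripper_force: 0.0
clock: 23.4
tool_pos: [0.6221, -0.0898, 0.0078]
eef_rot: [0.974, -0.226, 0.0, 0.0]
ft_force: [0.4, 0.4, 0.1]
grip_width: 0.653
gripper_force: 0.0
clock: 23.6
tool_pos: [0.622, -0.0898, 0.0076]
eef_rot: [0.974, -0.226, 0.0, 0.0]
ft_force: [-0.7, 0.2, -0.2]
grip_width: 0.651
gripper_force: 0.0
```

```bash
echo '[{"d":[0,0,0.001]},{"d":[0,0,0.0025]},{"d":[0,0,0.0025]}]' | python3 -m inch; echo '[{},{},{},{},{}]' | python3 -m inch 0;echo '[{},{},{}]' | python3 -m inch
python3 -c "
from h import *
tool([.467,.245,.12],np.pi/2+.01)"
```

```text
clock: 23.9
tool_pos: [0.6217, -0.0896, 0.0045]
eef_rot: [0.974, -0.226, -0.0, 0.0]
ft_force: [-1.1, 0.4, -0.9]
grip_width: 0.652
gripper_force: 0.0
clock: 24.4
tool_pos: [0.622, -0.0896, 0.0051]
eef_rot: [0.974, -0.226, 0.0, -0.0]
ft_force: [-0.6, -0.7, -0.3]
grip_width: 0.261
gripper_force: 13.7
clock: 24.7
tool_pos: [0.622, -0.0896, 0.005]
eef_rot: [0.974, -0.226, 0.0, -0.0]
ft_force: [-0.2, 0.8, 0.6]
grip_width: 0.254
gripper_force: 30.0
pos [ 0.622  -0.0896  0.005 ] shift [-0.2863 -0.2324 -0.115 ] rz(tool, z down) -0.465 alt 2.676 j6 1.79 z [ 0. -0. -1.]
```

```bash
echo '[{"d":[0,0,-0.02]},{"d":[0,0,-0.05]},{"d":[0,0,-0.09]},{"d":[0,0,-0.115]},{"d":[-0.03,-0.025,-0.115]}]' | python3 -m inch; echo '[{"d":[-0.035,-0.028,0]},{"d":[-0.07,-0.056,0]},{"d":[-0.105,-0.084,0]},{"d":[-0.14,-0.113,0]},{"d":[-0.175,-0.141,0]}]' | python3 -m inch;echo '[{"d":[-0.03,-0.025,0],"turn_vec":[0,0,-0.12]},{"d":[-0.06,-0.05,0],"turn_vec":[0,0,-0.24]},{"d":[-0.0813,-0.066,0],"turn_vec":[0,0,-0.36]},{"d":[-0.0813,-0.0664,0],"turn_vec":[0,0,-0.465]},{"d":[-0.0813,-0.0664,0],"turn_vec":[0,0,-0.465]}]' | python3 -m inch
python3 -c "
from h import *
tool([.467,.245,.010],np.pi/2+.01)"
```

```text
clock: 25.2
tool_pos: [0.6099, -0.0579, 0.1253]
eef_rot: [0.974, -0.228, 0.006, 0.001]
ft_force: [0.9, 1.6, 0.1]
grip_width: 0.256
gripper_force: 30.0
clock: 25.7
tool_pos: [0.5095, 0.1509, 0.1196]
eef_rot: [0.974, -0.226, -0.0, 0.0]
ft_force: [-0.0, 0.2, -2.1]
grip_width: 0.259
gripper_force: 30.0
clock: 26.2
tool_pos: [0.4662, 0.2456, 0.1196]
eef_rot: [1.0, 0.006, -0.0, 0.0]
ft_force: [0.0, 0.7, -0.7]
grip_width: 0.258
gripper_force: 30.0
pos [0.4662 0.2456 0.1196] shift [0.0008 0.0006 0.1096] rz(tool, z down) 0.002 alt -3.14 j6 1.94 z [-0.    -0.001 -1.   ]
```

```bash
echo '[{"d":[0,0,0.04]},{"d":[0,0,0.06]},{"d":[0,0,0.065]},{"d":[0,0,0.065]}]' | python3 -m inch
python3 -c "
from h import *
f=grab('wrist','w8.png')"
```

```text
clock: 26.6
tool_pos: [0.4666, 0.2441, 0.0541]
eef_rot: [1.0, 0.004, -0.001, 0.001]
ft_force: [0.4, 0.8, -1.1]
grip_width: 0.256
gripper_force: 30.0
```

View pics/w8.png

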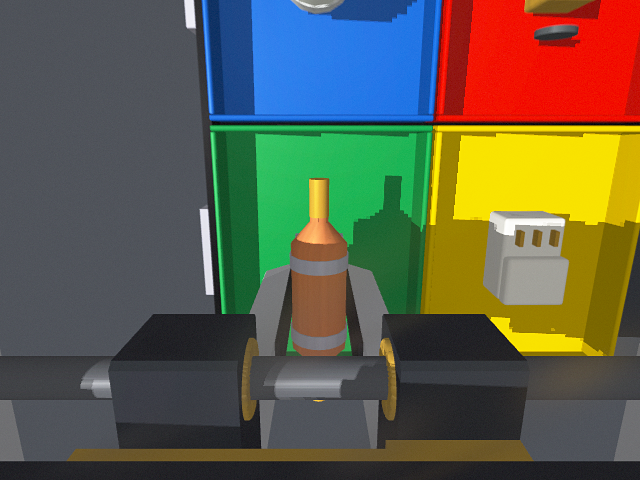

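The drier hangs level between the fingers. Its front stub at (319,180) is well clear of the green back wall, so I'll lower it.

```bash
echo '[{"d":[0,0,0.015]},{"d":[0,0,0.03]},{"d":[0,0,0.036]},{"d":[0,0,0.037]},{"d":[0,0,0.037]}]' | python3 -m inch; echo '[{"d":[0,0,0.001]},{"d":[0,0,0.002]},{"d":[0,0,0.003]},{"d":[0,0,0.0035]},{"d":[0,0,0.0035]}]' | python3 -m inch;  echo '[{"d":[0,0,0.001]},{"d":[0,0,0.0015]},{"d":[0,0,0.0015]}]' | python3 -m inch; echo '[{"d":[0,0,0.0005]},{"d":[0,0,0.001]},{"d":[0,0,0.001]}]' | python3 -m inch
```

```text
clock: 27.15
tool_pos: [0.4678, 0.2451, 0.0191]
eef_rot: [1.0, 0.005, 0.001, -0.0]
ft_force: [-0.0, -0.1, -0.3]
grip_width: 0.255
gripper_force: 30.0
clock: 27.65
tool_pos: [0.4669, 0.2449, 0.0143]
eef_rot: [1.0, 0.005, -0.0, 0.0]
ft_force: [-0.6, -0.9, -0.4]
grip_width: 0.255
gripper_force: 30.0
clock: 27.95
tool_pos: [0.4669, 0.2449, 0.0128]
eef_rot: [1.0, 0.005, -0.0, 0.0]
ft_force: [-0.0, -0.3, -2.2]
grip_width: 0.256
gripper_force: 30.0
clock: 28.25
tool_pos: [0.4669, 0.2449, 0.0119]
eef_rot: [1.0, 0.005, -0.0, 0.0]
ft_force: [-0.6, -0.2, -1.6]
grip_width: 0.256
gripper_force: 30.0
```

```bash
echo '[{"d":[0,0,0.0005]},{"d":[0,0,0.001]},{"d":[0,0,0.001]}]' | python3 -m inch;  echo '[{"d":[0,0,0.0005]},{"d":[0,0,0.001]},{"d":[0,0,0.001]}]' | python3 -m inch; echo '[{"d":[0,0,0.0005]},{"d":[0,0,0.001]},{"d":[0,0,0.001]}]' | python3 -m inch
```

```text
clock: 28.55
tool_pos: [0.4669, 0.2449, 0.0108]
eef_rot: [1.0, 0.005, -0.0, 0.0]
ft_force: [-0.1, -0.2, -1.2]
grip_width: 0.259
gripper_force: 30.0
clock: 28.85
tool_pos: [0.467, 0.2449, 0.01]
eef_rot: [1.0, 0.005, 0.0, 0.0]
ft_force: [0.6, 0.6, -0.8]
grip_width: 0.258
gripper_force: 30.0
clock: 29.15
tool_pos: [0.467, 0.2449, 0.01]
eef_rot: [1.0, 0.005, 0.0, 0.0]
ft_force: [-1.4, -2.2, 4.8]
grip_width: 0.256
gripper_force: 30.0
```

The drier is down, with contact at z 0.010. I'll release, go up and back, and check everything.

```bash
echo '[{"d":[0,0,-0.001]},{"d":[0,0,-0.001]}]' | python3 -m inch; echo '[{},{},{},{}]' | python3 -m inch 0.55;  echo '[{"d":[0,0,-0.02]},{"d":[0,0,-0.06]},{"d":[0,0,-0.10]},{"d":[0,0,-0.15]},{"d":[0,0,-0.19]}]' | python3 -m inch;  echo '[{"d":[-0.04,0.02,0]},{"d":[-0.08,0.04,0]},{"d":[-0.1,0.06,0]},{"d":[-0.1,0.06,0]}]' | python3 -m inch
python3 -c "
from h import *
f=grab('wrist','w9.png');f=grab('top','t2.png');crop('t2.png',160,140,460,340,2.6,'c2.png')"
```

```text
clock: 29.35
tool_pos: [0.4671, 0.245, 0.01]
eef_rot: [1.0, 0.005, 0.0, -0.0]
ft_force: [-1.0, -1.3, 1.0]
grip_width: 0.255
gripper_force: 30.0
clock: 29.75
tool_pos: [0.467, 0.2449, 0.0099]
eef_rot: [1.0, 0.005, 0.0, 0.0]
ft_force: [0.1, 0.4, 0.1]
grip_width: 0.535
gripper_force: 0.0
clock: 30.25
tool_pos: [0.4672, 0.2451, 0.2029]
eef_rot: [1.0, 0.005, 0.001, -0.0]
ft_force: [1.0, 0.4, 0.3]
grip_width: 0.548
gripper_force: 0.0
clock: 30.65
tool_pos: [0.3658, 0.1827, 0.2005]
eef_rot: [1.0, 0.004, 0.001, 0.0]
ft_force: [0.7, 0.5, 0.7]
grip_width: 0.548
gripper_force: 0.0
```

View pics/w9.png

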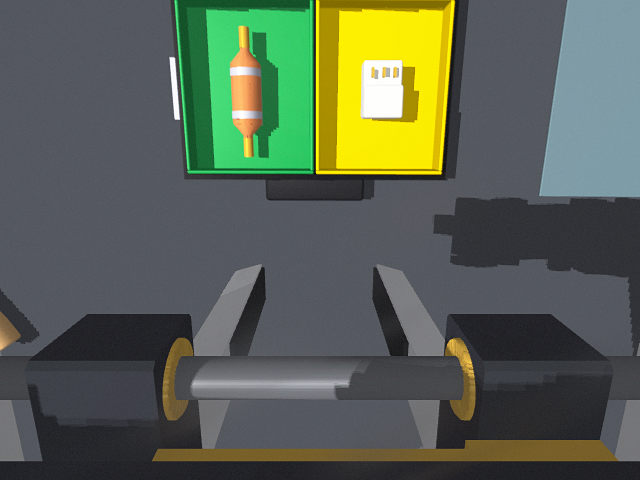

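View pics/c2.png

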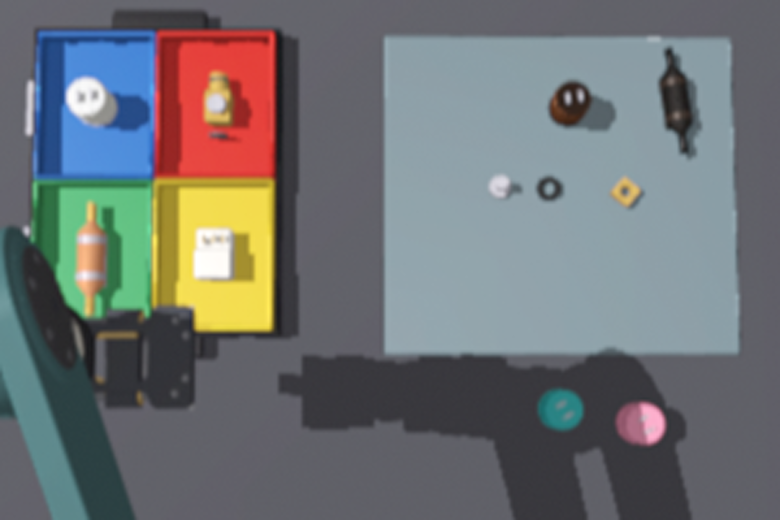

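All four spares rest upright in the right compartments. In the crop the capacitor is at (90,98), the valve at (217,100), the drier at (90,258) and the relay at (213,253). The old capacitor at (570,102) and the old drier at (676,100) have not moved, and the gripper is clear. I'm handing in.

```bash
python3 -c "
from h import *
print(ctrl.hand_in())"
```

```text
the job is handed in; nothing more can be done
None
```

I packed all four spares upright in their matching compartments, left both old parts in place, and handed the job in at about 31 s of the 122 s allowed; the hand-in call returned no verdict.

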